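# Walk the hand vacuum pump up to the chuck and pump it

### The arm

A 6-joint arm with a two-finger parallel gripper is mounted at the origin on a cart in front of the work surface, level with it; the furniture and walls round the work are solid. World frame = base frame: x ahead of the robot, y to its left, z up, the work surface at z = 0. Lengths are in m, angles in degrees, forces in N, time in s.
With the tool pointing down it reaches from about 0.25 to 0.725 m from the base axis. Payload 9.7 kg.
Tool frame: the origin (TCP) lies midway between the tips of the shut fingers; the grasp point (between the pads) lies bot.hold_point_z behind it (bot.hold_point_z is the distance from the TCP to the grasp point, in m); z points along the fingers, y is the line along which they close (so a half turn about z gives the same grasp; the last joint's range is limited). The gripper opens to 85 mm and grips with 20 to 120 N. Pads are 22 mm wide; open, the fingers measure 114 mm over their backs; the gripper's body (76 mm by 85 mm) begins 54 mm behind the grasp point. The pads swing forward as they close: fully open they stand 13 mm farther back than shut.
Start: joints at [75.057, 4.979, 10.078, 95.1, 0, 90], TCP at [0.142, 0.531, 0.231] pointing down, gripper open.
Joint ranges: [-179.16, 179.16], [-48.56, 103.87], [-65.8, 70.77], [-126.05, 130.52], [-82.76, 87.17], [-180, 180]. Speed limits (degrees/s): [127.2, 127.2, 147.25, 180, 180, 180].

### API

Orientations are given as [roll, pitch, yaw] about the fixed x, y, z axes, in that order (R = Rz(yaw) Ry(pitch) Rx(roll)).
In Python, from workcell import bot, camera, camera_model, ticket gives the robot as it stands.
- The arm moves only by the tool send_rows, never from a script. Its argument "targets" is text: rows parted by semicolons, each of 5 numbers parted by spaces: the shift along the tool's x, y, z in mm, then the turn about the tool's z in degrees, then the closure in counts, from 0 (fully open) to 255 (shut). A call has 1 to 20 rows; each row is the pose to reach, as a shift and turn from the pose commanded when the call began, along the tool's axes at that moment; what a row does not reach only later rows make up. A row lasts 1/8 s, in which the tool goes at most 62.5 mm and 10.7 degrees, less where a joint would pass 70% of its speed; a pose out of reach is approached as far as the arm can. A call with a gripper value outside its range is refused whole. The fingers move at their own pace and stop on an object; "newtons" is the grip in N (left out, the last holds). Time passes only in rows, so rows that repeat a pose let the fingers close. It gives the time, the measured TCP pose, the force, the opening and the grip force at its end, in the units of the state.
- bot.get_obs(): the state, without advancing time (a new reading comes with each control period).
- camera(name): name is "scene" or "top"; returns the picture (400x640x3 uint8, blue, green, red); there is no depth.
- camera_model(name): a dict with "K" (3x3 intrinsics, pixels), "pose" (4x4, takes a point from camera to world coordinates). Camera axes: x right, y down, z forward; pixel columns grow to the right and rows downward; lengths in m; the calibration is good to about 2 mm. A picture is of the moment at which its call begins. camera_model takes no time and is no camera call.
- ticket.job_done(): hands the job in; it is judged then, once.
The state is a dict: "time": time; "q": joint angles; "qd": joint speeds; "joint_efforts": joint torques, N m; "ee_pos": TCP position; "tcp_rot": TCP orientation; "wrist_force": force on the tool from outside, world axes, zero at the start; "torque": the same for the moment, N m; "opening": finger opening in m; "grasp_force": force on a finger pad.
Only numpy, scipy, OpenCV 4.12 (cv2) and the standard library are available. Lean on these libraries where they do the work, as an engineer would, in place of code of your own. Each camera call takes 0.05 s, during which the arm holds its last target. There are 200 camera calls.

### The job

Walk the heavy hand vacuum pump forward to the vacuum chuck by short alternating pushes on the two black rubber pads at its rear corners, never letting it twist more than about 15 degrees from square, until its whole front edge is flush against the chuck's aluminium stop bar and roughly centred on it. Push on nothing but those two pads and leave the lever alone on the way; then press the red lever knob right down at least three times, letting it spring fully back up each time, and leave the pump flush against the bar. Do not disturb the bottle, the loupe or the cream tube.

Things in the scene. Friction and masses are not known exactly. Their poses are not given: they have to be found in the camera images.
- pump: hand vacuum pump, about 2 kg, to be pushed and never lifted: dark steel base 220 mm wide (its y), 110 mm deep (its x) and 22 mm tall, blue corner blocks to 52 mm, blue barrel and gauge to 73 mm high. Origin on the bench under its middle; its x points forward to the chuck, y to its left, z up. The flat front edge of the base lies at x = +55 mm. Sliding it takes about 8 to 18 N, a push on one pad mainly turns it and advances that side; it stays where it is left
- pad_left_face (a point): centre of the rear (-x) face of the left black rubber push pad, at x = -60, y = +84, z = 28 mm on the pump; the pad is 48 mm wide and 42 mm tall (from 7 to 49 mm above the bench) and 8 mm thick
- pad_right_face (a point): the same on the right pad, at x = -60, y = -84, z = 28 mm on the pump
- front_left (a point): point on the lower front edge of the pump's base, left end (x = 55, y = 105, z = 11 mm on the pump)
- front_right (a point): point on the lower front edge of the pump's base, right end (x = 55, y = -105, z = 11 mm on the pump)
- knob_top (a point): centre of the top of the red lever knob (round, 32 mm across, 20 mm tall). With the lever up it is at x = -72, y = 0, z = 86 mm on the pump, so the knob reaches 88 mm behind the pump's middle, 28 mm farther back than the pads, and its underside is 66 mm above the bench; pressing it right down lowers it about 34 mm
- lever_arm (a joint): angle of the lever, rad: 0 up at rest, 0.45 at its lower stop; sprung up, about 2.5 N at the knob to start and 7 N at the bottom
- chuck: vacuum chuck, fixed to the bench: aluminium stop bar 250 mm wide, 40 mm tall, 16 mm thick, with a dark block and a white metal plate on a rubber bed behind it. Origin on the bench under the middle of the stop face, which looks to its -x (to the pump); x points away from the pump, y to the left. The pump has arrived when its front edge touches this face (x = 0)
- bottle: white bottle, 59 mm across, 128 mm tall, bystander left of the chuck; origin under its middle
- loupe: black loupe, 37 mm across, 36 mm tall, bystander right of the work; origin under its middle
- cream: white cream tube with green cap lying on the bench, 34 mm wide, 90 mm long, 21 mm tall, bystander to the right of the chuck; origin under its middle
- pump_case: the dark base and the blue upper parts of the pump (corner blocks, barrel, gauge, lever fork), all but the pads and the lever, same origin and axes as the pump: not to be pushed or gripped
- lever_knob: the steel lever rod with its red knob; origin on its hinge, at x = 4, z = 58 mm on the pump, rod running to the rear

How it is judged (in metres and radians):
On the way, in this order (a step that is already met when the one before it is completed fails the run):
1. the pump's front edge is flush against the stop bar, centred within 22 mm (x of each of front_left, front_right in the frame of chuck above -0.005 m and y of pump in the frame of chuck between -0.022 and 0.022 m), for 0.1 s.
2. lever pressed right down, first time (value of joint lever_arm above 0.36 rad), for 0.02 s.
3. lever back up (value of joint lever_arm below 0.06 rad), for 0.05 s.
4. lever pressed right down, second time (value of joint lever_arm above 0.36 rad), for 0.02 s.
5. lever back up (value of joint lever_arm below 0.06 rad), for 0.05 s.
6. lever pressed right down, third time (value of joint lever_arm above 0.36 rad), for 0.02 s.
7. lever back up (value of joint lever_arm below 0.06 rad), for 0.05 s.
At the end, for the whole second after the job is handed in: The pump stands flat and still with both ends of its front edge within 5 mm of the chuck's stop face, its middle within 22 mm of the middle of the bar, lever up again (under 0.06 rad) after three full presses (past 0.36 rad), bystanders not moved by more than 15 mm (all of step 1 and value of joint lever_arm below 0.06 rad and angle between pump's own z axis and vertical below 0.03 rad and linear speed of pump below 0.01 m/s and distance of each of bottle, loupe, cream from where it was at the start of the episode below 0.015 m); the robot touches nothing.
It fails at once if the pump twists more than 0.35 rad (20 degrees) from square with the chuck (angle between the x axis of pump and the x axis of chuck, either way round above 0.35 rad).
It fails at once if the pump is tipped or lifted (angle between pump's own z axis and vertical above 0.12 rad or height (world z) of pump above 0.012 m).
It fails at once if the robot pushes or grips the pump's base or blue case by more than 3 N (contact force between any of the fingers, the arm and pump_case above 3 N).
It fails at once if the robot pushes on the lever by more than 2 N before the pump is at the bar (12 mm) (contact force between any of the fingers, the arm and lever_knob above 2 N and x of any of front_left, front_right in the frame of chuck below -0.012 m).
It fails at once if a bystander is moved by more than 15 mm (distance of any of bottle, loupe, cream from where it was at the start of the episode above 0.015 m).
It also fails if it takes over 64 s, if anything falls off the work surface, if the arm or the gripper's body presses on something with over 40 N, if the wrist force passes 120 N, or if a joint passes its speed limit or range.

## Working session

There is one attempt and no reset: what is moved stays moved. The work goes in short steps, Python scripts to look and compute and a tool call to move; the robot and the scene stay as the last step left them, time stands still between calls to the robot, and variables do not carry over. Pictures are saved under pics/ and viewed, at most 10 in all, crops included, and the job is handed in when it is done.

Besides the shell and the picture viewer there is one more tool, called after "Emit:" in YAML: its name, and indented under it one key for each argument. send_rows: Moves the arm, as the interface text tells. Its arguments: {"type":"object","properties":{"targets":{"type":"string"},"newtons":{"type":"number"}},"required":["targets"]}

```bash
ls; mkdir -p pics; python3 - <<'E'
from workcell import bot,camera,camera_model
import cv2
for n in("scene","top"):
    cv2.imwrite(f"pics/{n}0.png",camera(n)); m=camera_model(n); print(n,m["K"],m["pose"])
print(bot.get_obs(),bot.hold_point_z)
E
```

```text
pics
scene [[454.56580413   0.         320.00751348]
 [  0.         454.56580413 197.99985874]
 [  0.           0.           1.        ]] [[-0.63979811 -0.59088814  0.49143625  0.18303039]
 [-0.76850873  0.48584073 -0.41635696  0.52675398]
 [ 0.00726064 -0.64405745 -0.76494267  0.75900823]
 [ 0.          0.          0.          1.        ]]
top [[390.1573923    0.         327.25925266]
 [  0.         390.1573923  206.58524097]
 [  0.           0.           1.        ]] [[ 0.01843985 -0.99205395  0.12445454  0.51780999]
 [-0.99978687 -0.01713979  0.01150874  0.15300655]
 [-0.00928416 -0.12464023 -0.99215856  0.95550678]
 [ 0.          0.          0.          1.        ]]
{'time': 0.1, 'q': array([7.50585644e+01, 5.00645902e+00, 1.00388750e+01, 9.50965860e+01,
       2.90404126e-04, 9.00019942e+01]), 'qd': array([-0.0760438 , -0.08081439,  0.1450632 , -0.0191527 ,  0.0450999 ,
       -0.02939465]), 'joint_efforts': array([ 2.31823947e-05, -5.21560872e+01,  4.65654266e+01,  1.59427937e-02,
       -6.25060852e-05,  8.51989199e-06]), 'ee_pos': array([0.14175802, 0.53122507, 0.23066717]), 'tcp_rot': array([-1.79935830e+02, -2.88170493e-04,  1.65056570e+02]), 'wrist_force': array([ 0.05567817, -0.46054717,  0.08515603]), 'torque': array([-0.00364857,  0.02287486, -0.0332538 ]), 'grasp_force': 0.0, 'opening': 0.08570429963269716} 0.0187
```

View pics/scene0.png

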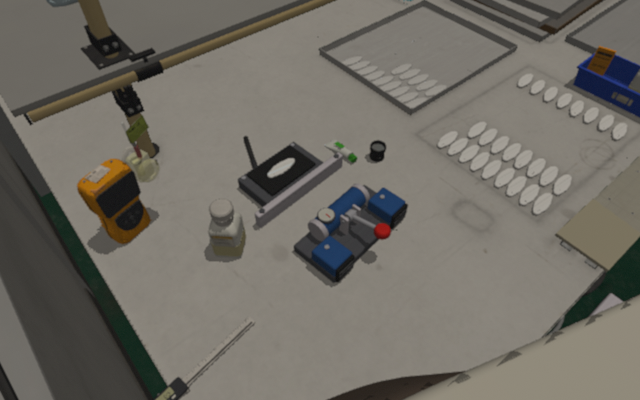

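View pics/top0.png

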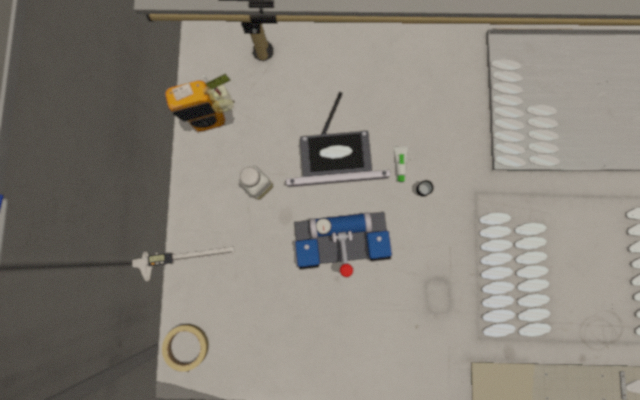

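```bash
python3 - <<'E'
import cv2
im=cv2.imread("pics/top0.png")[165:285,275:405]
cv2.imwrite("pics/crop0.png",cv2.resize(im,(650,600),interpolation=cv2.INTER_CUBIC))
E
```

```text
(no output)
```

View pics/crop0.png

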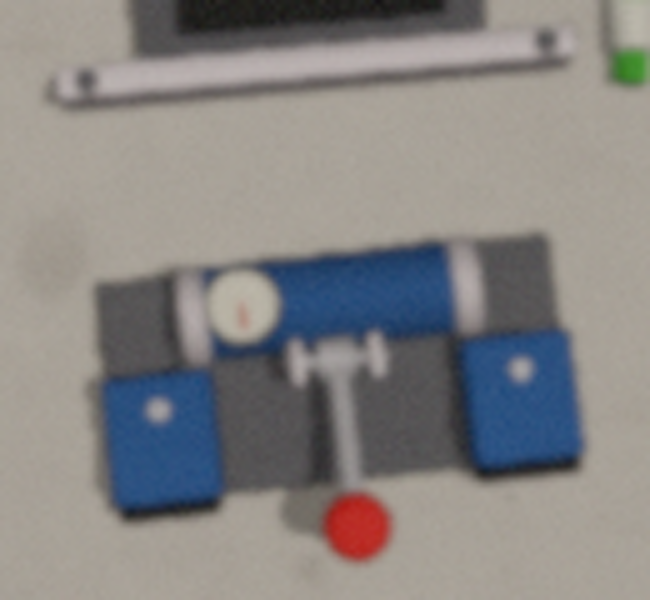

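```bash
cat > h.py <<'E'
import cv2, numpy as np
from workcell import bot,camera,camera_model
def ray(n,uv,z):
    m=camera_model(n);P=m["pose"]
    d=P[:3,:3]@np.linalg.solve(m["K"],[uv[0],uv[1],1]);o=P[:3,3]
    return (o+d*(z-o[2])/d[2])[:2]
def blocks(im):
    "pixel corners of the two blue corner blocks (left,right), 4x2 each, and knob centre"
    h=cv2.cvtColor(im,cv2.COLOR_BGR2HSV)
    b=cv2.inRange(h,(100,110,50),(125,255,255)); b[:150]=0; b[300:]=0; b[:,:270]=0; b[:,420:]=0
    c=[k for k in cv2.findContours(b,cv2.RETR_EXTERNAL,cv2.CHAIN_APPROX_NONE)[0] if cv2.contourArea(k)>150]
    r=[(cv2.minAreaRect(k)) for k in c]
    red=cv2.inRange(h,(0,150,80),(8,255,255))|cv2.inRange(h,(172,150,80),(180,255,255)); red[:,:270]=0;red[:,420:]=0;red[:150]=0;red[300:]=0
    m=cv2.moments(red,True)
    return r,(m["m10"]/max(m["m00"],1),m["m01"]/max(m["m00"],1))
E
python3 - <<'E'
from h import *
np.set_printoptions(precision=4,suppress=True)
cp=lambda x,y:((x+.5)/5-.5+275,(y+.5)/5-.5+165)
L,R=[ray("top",cp(*p),.04) for p in((60,103),(576,57))]
m=(L+R)/2;d=L-R;print("bar",L,R,m,np.linalg.norm(d),"yaw",np.degrees(np.arctan2(-d[0],d[1])))
L,R=[ray("top",cp(*p),.022) for p in((97,287),(546,235))]
d=L-R;yw=np.arctan2(-d[0],d[1]);f=(L+R)/2;c=f-.055*np.array([np.cos(yw),np.sin(yw)])
print("pump front",L,R,f,np.linalg.norm(d),"yaw",np.degrees(yw),"c",c)
im=camera("top");r,k=blocks(im)
for q in r: print(q, ray("top",q[0],.052))
print("knob",k,ray("top",k,.086))
for p in((127,516),(218,505),(482,473),(579,463)): print("pad rear top",ray("top",cp(*p),.049))
E
```

```text
bar [0.6823 0.2615] [0.7087 0.0158] [0.6955 0.1387] 0.24705933444835104 yaw 6.13105616148514
pump front [0.5962 0.243 ] [0.6251 0.0277] [0.6107 0.1353] 0.21726234475144687 yaw 7.639296142787543 c [0.5562 0.128 ]
((307.231689453125, 252.5853729248047), (26.61400032043457, 21.534149169921875), 83.6598129272461) [0.5237 0.2076]
((378.3475646972656, 244.6280517578125), (26.503570556640625, 21.97587776184082), 83.6598129272461) [0.5449 0.0442]
((343.12445068359375, 224.71432495117188), (17.230693817138672, 42.324493408203125), 83.48019409179688) [0.5894 0.1259]
knob (345.78512396694214, 269.8595041322314) [0.4873 0.1197]
pad rear top [0.4887 0.2235]
pad rear top [0.4945 0.1818]
pad rear top [0.5113 0.0607]
pad rear top [0.5167 0.0161]
```

Emit:
send_rows:
  targets: "-24 -17 0 10.5 255;-48 -34 0 21 255;-72 -51 0 31.5 255;-96 -68 0 42 255;-120 -84 0 52.5 255;-144 -101 0 63 255;-168 -118 0 73.5 255;-190 -135 0 84 255;-214 -152 0 94.5 255;-238 -169 0 105 255;-262 -186 0 115.5 255;-286 -202 0 126 255;-308 -219 0 136.5 255;-332 -236 0 147 255;-354.6 -252.2 30 157.5 255;-354.6 -252.2 80 158.7 255;-354.6 -252.2 80 158.7 255;-354.6 -252.2 80 158.7 255"
  newtons: 40

```text
time: 2.4
ee_pos: [0.4385, 0.0999, 0.1529]
tcp_rot: [-177.2, 0.1, 11.1]
wrist_force: [-0.5, 0.1, 0.5]
opening: -0.0001
grasp_force: 0.0
```

Emit:
send_rows:
  targets: "0 0 0 0 255;0 0 0 0 255"

```text
time: 2.65
ee_pos: [0.4389, 0.1007, 0.1535]
tcp_rot: [-177.2, 0.0, 11.2]
wrist_force: [0.2, 0.4, 0.3]
opening: -0.0001
grasp_force: 0.0
```

```bash
python3 - <<'E'
from h import *
np.set_printoptions(precision=3,suppress=True)
o=bot.get_obs();print(o["q"],o["qd"],o["ee_pos"],o["tcp_rot"])
E
```

```text
[ 11.144  -9.559 -12.638  86.937   2.815 179.943] [-0.246  0.136 -0.345 -0.015 -0.094 -0.008] [0.439 0.101 0.153] [-177.185    0.014   11.2  ]
```

Emit:
send_rows:
  targets: "0 -30 0 0 255;0 -60 0 0 255;0 -60 0 0 255;0 -60 0 0 255"

```text
time: 3.15
ee_pos: [0.4347, 0.1262, 0.1552]
tcp_rot: [-175.8, 0.2, 13.6]
wrist_force: [-0.1, 0.2, 0.1]
opening: 0.0002
grasp_force: 0.0
```

Emit:
send_rows:
  targets: "0 0 0 -10.5 255;0 0 0 -21 255;0 0 0 -31.5 255;0 0 0 -42 255;0 0 0 -52.5 255;0 0 0 -63 255;0 0 0 -73.5 255;0 0 0 -84 255;0 0 0 -94.5 255;0 0 0 -105 255;0 0 0 -115.5 255;0 0 0 -126 255;0 0 0 -136.5 255;0 0 0 -147 255;0 0 0 -157.5 255;0 0 0 -168 255;0 0 0 -172 255;0 0 0 -172 255"

```text
time: 5.4
ee_pos: [0.4348, 0.1258, 0.1553]
tcp_rot: [175.8, -0.7, -174.5]
wrist_force: [-0.5, -0.3, -0.1]
opening: -0.0003
grasp_force: 0.0
```

```bash
cat >> h.py <<'E'
from scipy.spatial.transform import Rotation as Ro
B=np.array([.6955,.1387]); Y=np.radians(6.2); BX=np.array([np.cos(Y),np.sin(Y)]); BY=np.array([-BX[1],BX[0]])
def tobar(p): d=np.asarray(p)[:2]-B; return np.array([d@BX,d@BY])
def shifts(way):
    o=bot.get_obs(); R=Ro.from_euler("xyz",o["tcp_rot"],degrees=True).as_matrix()
    print("now bar",np.round(1e3*tobar(o["ee_pos"]),1),np.round(1e3*o["ee_pos"][2],1))
    for bx,by,z in way:
        w=np.r_[B+bx*BX+by*BY,z]; print((bx,by,z),np.round(1e3*R.T@(w-o["ee_pos"]),1))
def pump():
    im=camera("top"); r,k=blocks(im)
    r=sorted([q for q in r if min(q[1])>19],key=lambda q:q[0][0]); 
    L,Rr=[ray("top",q[0],.052) for q in r]; d=L-Rr; yw=np.arctan2(-d[0],d[1])
    c=(L+Rr)/2+.0233*np.array([np.cos(yw),np.sin(yw)])
    b=tobar(c); rel=yw-Y; print("pump bar x %.1f y %.1f yaw %.1f"%(b[0]*1e3,b[1]*1e3,np.degrees(rel)),"sep",np.linalg.norm(d), "gaps L/R", [round(1e3*(b[0]+.055*np.cos(rel)-s*.105*np.sin(rel)),1) for s in(1,-1)])
    for n,s in(("L",1),("R",-1)):
        print("face",n,np.round(1e3*(b+[-.06*np.cos(rel)-s*.084*np.sin(rel),-.06*np.sin(rel)+s*.084*np.cos(rel)]),1))
    return im
E
python3 - <<'E'
from h import *
pump()
shifts([(-.255,.088,.155),(-.255,.088,.024),(-.212,.088,.024),(-.19,.088,.024)])
E
```

```text
pump bar x -138.1 y 4.9 yaw 1.1 sep 0.16393081910332596 gaps L/R [np.float64(-85.1), np.float64(-81.2)]
face L [-199.7   87.8]
face R [-196.6  -80.2]
now bar [-260.6   15.3] 155.3
(-0.255, 0.088, 0.155) [-4.7 72.5  5.5]
(-0.255, 0.088, 0.024) [ -6.4  63.  136.2]
(-0.212, 0.088, 0.024) [-49.4  63.6 135.6]
(-0.19, 0.088, 0.024) [-71.3  63.9 135.4]
```

Emit:
send_rows:
  targets: "-5 40 0 -0.7 255;-5 70 20 -0.7 255;-6 66 70 -0.7 255;-6 63 120 -0.7 255;-6 63 136 -0.7 255;-25 63 136 -0.7 255;-45 63.5 136 -0.7 255;-50 63.5 136 -0.7 255;-54 63.5 136 -0.7 255;-58 63.5 136 -0.7 255;-62 63.5 136 -0.7 255;-65 63.5 136 -0.7 255;-65 63.5 136 -0.7 255"

```text
time: 7.08
ee_pos: [0.4889, 0.2058, 0.0241]
tcp_rot: [175.7, -0.8, -173.7]
wrist_force: [-8.9, 4.5, 3.8]
opening: -0.0001
grasp_force: 4.1
```

```bash
python3 - <<'E'
from h import *
cv2.imwrite("pics/t1.png",pump())
shifts([(-.196,.088,.024),(-.27,.088,.024),(-.27,-.08,.024),(-.212,-.08,.024)])
cv2.imwrite("pics/s1.png",camera("scene")[130:330,200:500].repeat(2,0).repeat(2,1))
E
```

```text
Traceback (most recent call last):
  File "h.py", line 27, in pump
    L,Rr=[ray("top",q[0],.052) for q in r]; d=L-Rr; yw=np.arctan2(-d[0],d[1])
    ^^^^
ValueError: not enough values to unpack (expected 2, got 1)
```

```bash
python3 - <<'E'
from h import *
shifts([(-.196,.088,.024),(-.275,.088,.024),(-.275,-.08,.024),(-.212,-.08,.024)])
a=camera("scene")[130:330,220:470];b=camera("top")[140:340,230:480]
cv2.imwrite("pics/s1.png",cv2.resize(cv2.hconcat([a,b]),(800,320)))
E
```

```text
now bar [-198.2   89. ] 24.1
(-0.196, 0.088, 0.024) [-2.2 -1.   0. ]
(-0.275, 0.088, 0.024) [76.8 -1.   1.2]
(-0.275, -0.08, 0.024) [  77.1 -168.5  -11.4]
(-0.212, -0.08, 0.024) [  14.1 -168.5  -12.4]
```

View pics/s1.png

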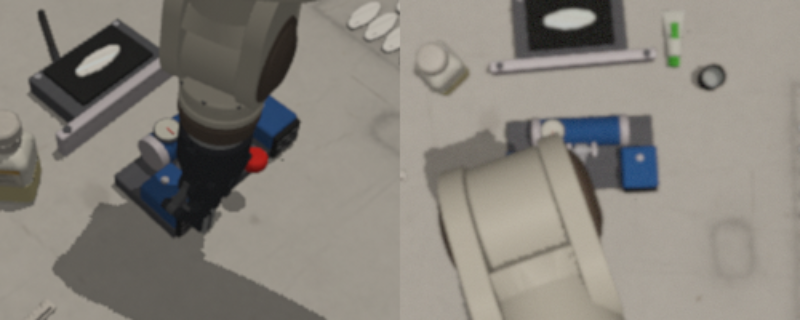

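Emit:
send_rows:
  targets: "35 -1 0 0 255;68 -1 0 0 255;68 -56 -4 0 255;68 -111 -8 0 255;68 -166 -12 0 255;68 -166 -12 0 255;40 -166 -12 0 255;18 -166 -12 0 255;12 -166 -12 0 255;8 -166 -12 0 255;4 -166 -12 0 255;0 -166 -12 0 255;-4 -166 -12 0 255;-8 -166 -12 0 255;-12 -166 -12 0 255;-12 -166 -12 0 255"

```text
time: 9.22
ee_pos: [0.5187, 0.0402, 0.0231]
tcp_rot: [175.9, -0.9, -173.8]
wrist_force: [-8.1, -5.4, 5.0]
opening: -0.0001
grasp_force: 4.1
```

```bash
cat >> h.py <<'E'
def see():
    "whatever is visible: block centres and knob, in bar frame mm"
    r,k=blocks(camera("top"))
    for q in r: print("blue",np.round(q[1],0),np.round(1e3*tobar(ray("top",q[0],.052)),1))
    print("knob",np.round(1e3*tobar(ray("top",k,.086)),1))
E
python3 - <<'E'
from h import *
see(); shifts([(-.18,-.08,.024),(-.26,.09,.024)])
E
```

```text
blue [27. 22.] [-151.    86.9]
blue [26. 20.] [-139.5  -72.1]
blue [17. 40.] [-90.5  -1.2]
knob [-192.9    2.3]
now bar [-186.4  -78.8] 23.1
(-0.18, -0.08, 0.024) [-6.4 -1.1 -1.1]
(-0.26, 0.09, 0.024) [ 73.5 168.4  12.3]
```

Emit:
send_rows:
  targets: "30 0 0 0 255;60 0 0 0 255;60 55 4 0 255;60 110 8 0 255;60 165 12 0 255;60 165 12 0 255;35 165 12 0 255;16 165 12 0 255;11 165 12 0 255;7 165 12 0 255;3 165 12 0 255;-1 165 12 0 255;-5 165 12 0 255;-9 165 12 0 255;-12 165 12 0 255;-12 165 12 0 255"

```text
time: 11.28
ee_pos: [0.5123, 0.2067, 0.023]
tcp_rot: [175.7, -0.9, -173.7]
wrist_force: [-9.2, 4.8, 2.7]
opening: 0.0001
grasp_force: 4.2
```

```bash
python3 - <<'E'
from h import *
see(); shifts([])
E
```

```text
blue [26. 22.] [-137.8  -79.2]
blue [16. 34.] [-78.6 -17.7]
knob [509.8 777.3]
now bar [-174.8   87.4] 23.0
```

Emit:
send_rows:
  targets: "30 0 0 0 255;60 0 0 0 255;60 -56 -4 0 255;60 -111 -8 0 255;60 -166 -12 0 255;60 -166 -12 0 255;35 -166 -12 0 255;17 -166 -12 0 255;11 -166 -12 0 255;7 -166 -12 0 255;3 -166 -12 0 255;-1 -166 -12 0 255;-5 -166 -12 0 255;-9 -166 -12 0 255;-13 -166 -12 0 255;-13 -166 -12 0 255"

```text
time: 13.32
ee_pos: [0.5434, 0.0421, 0.0224]
tcp_rot: [175.9, -0.9, -173.8]
wrist_force: [-7.8, -5.8, 2.9]
opening: 0.0004
grasp_force: 3.8
```

```bash
python3 - <<'E'
from h import *
see(); shifts([])
E
```

```text
blue [26. 22.] [-127.1   86.9]
blue [25. 17.] [-115.   -71.4]
blue [17. 47.] [-66.9   7.1]
knob [-168.9    2.1]
now bar [-161.7  -79.6] 22.4
```

Emit:
send_rows:
  targets: "30 0 0 0 255;60 0 0 0 255;60 55 4 0 255;60 110 8 0 255;60 166 12 0 255;60 166 12 0 255;35 166 12 0 255;17 166 12 0 255;11 166 12 0 255;7 166 12 0 255;3 166 12 0 255;-1 166 12 0 255;-5 166 12 0 255;-9 166 12 0 255;-12 166 12 0 255;-12 166 12 0 255"

```text
time: 15.38
ee_pos: [0.537, 0.2095, 0.0226]
tcp_rot: [175.7, -0.9, -173.7]
wrist_force: [-8.9, 5.0, 3.3]
opening: -0.0
grasp_force: 4.2
```

```bash
python3 - <<'E'
from h import *
see(); shifts([])
E
```

```text
blue [25. 22.] [-113.5  -79.5]
blue [16. 30.] [-55.4 -22.3]
knob [509.8 777.3]
now bar [-149.9   87.5] 22.6
```

Emit:
send_rows:
  targets: "30 0 0 0 255;60 0 0 0 255;60 -56 -4 0 255;60 -111 -8 0 255;60 -166 -12 0 255;60 -166 -12 0 255;35 -166 -12 0 255;17 -166 -12 0 255;11 -166 -12 0 255;7 -166 -12 0 255;3 -166 -12 0 255;-1 -166 -12 0 255;-5 -166 -12 0 255;-9 -166 -12 0 255;-13 -166 -12 0 255;-13 -166 -12 0 255"

```text
time: 17.42
ee_pos: [0.5682, 0.0448, 0.0221]
tcp_rot: [175.9, -0.9, -173.8]
wrist_force: [-7.4, -6.0, 2.6]
opening: 0.0
grasp_force: 3.9
```

```bash
python3 - <<'E'
from h import *
see(); shifts([])
E
```

```text
blue [26. 22.] [-102.4   87.1]
blue [25. 18.] [-89.9 -72.1]
blue [17. 47.] [-42.2   7.4]
knob [-144.     2.2]
now bar [-136.7  -79.6] 22.1
```

Emit:
send_rows:
  targets: "30 0 0 0 255;60 0 0 0 255;60 55 4 0 255;60 110 8 0 255;60 166 12 0 255;60 166 12 0 255;35 166 12 0 255;17 166 12 0 255;11 166 12 0 255;7 166 12 0 255;3 166 12 0 255;-1 166 12 0 255;-5 166 12 0 255;-9 166 12 0 255;-9 166 12 0 255"

```text
time: 19.35
ee_pos: [0.559, 0.2118, 0.0222]
tcp_rot: [175.7, -0.9, -173.7]
wrist_force: [-7.2, 3.6, 0.8]
opening: 0.0001
grasp_force: 3.6
```

```bash
python3 - <<'E'
from h import *
see(); shifts([])
E
```

```text
blue [26. 21.] [-89.2 -79. ]
blue [16. 23.] [-32.1 -28.1]
knob [509.8 777.3]
now bar [-127.8   87.4] 22.2
```

Emit:
send_rows:
  targets: "30 0 0 0 255;60 0 0 0 255;60 -56 -4 0 255;60 -111 -8 0 255;60 -166 -12 0 255;60 -166 -12 0 255;35 -166 -12 0 255;17 -166 -12 0 255;12 -166 -12 0 255;9 -166 -12 0 255;6 -166 -12 0 255;3 -166 -12 0 255;0 -166 -12 0 255;-1 -166 -12 0 255;-1 -166 -12 0 255"

```text
time: 21.28
ee_pos: [0.5781, 0.0455, 0.0221]
tcp_rot: [175.9, -0.9, -173.8]
wrist_force: [-8.8, -5.9, 4.5]
opening: -0.0001
grasp_force: 4.8
```

```bash
python3 - <<'E'
from h import *
see(); shifts([])
b=camera("top")[140:260,250:410]
cv2.imwrite("pics/s2.png",cv2.resize(b,(800,600),interpolation=cv2.INTER_CUBIC))
E
```

```text
blue [26. 22.] [-81.6  85.5]
blue [24. 17.] [-81.2 -72.4]
blue [17. 46.] [-26.1   2.1]
knob [-128.7    3. ]
now bar [-126.8  -80. ] 22.2
```

View pics/s2.png

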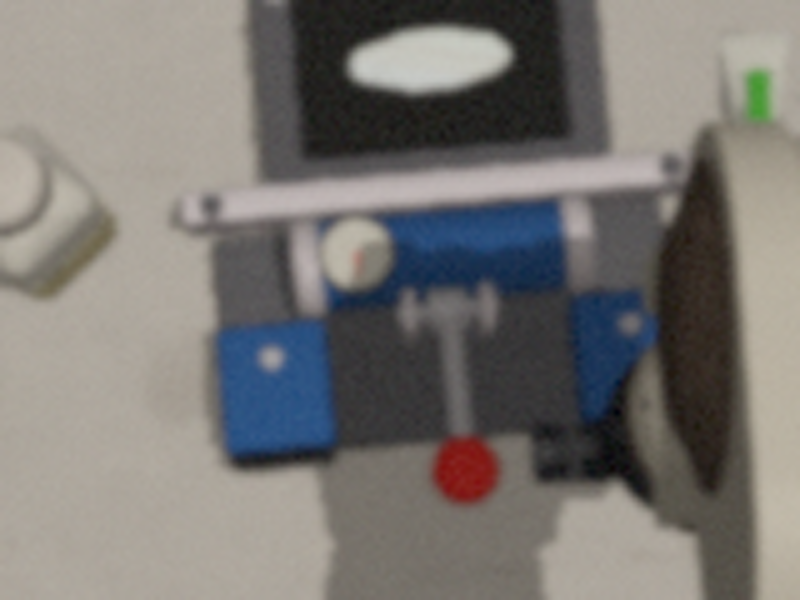

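Emit:
send_rows:
  targets: "-1 0 0 0 255;-2 0 0 0 255;-3 0 0 0 255;-3 0 0 0 255"

```text
time: 21.88
ee_pos: [0.5803, 0.0457, 0.0221]
tcp_rot: [175.9, -1.0, -173.8]
wrist_force: [-13.3, -6.9, 7.2]
opening: -0.0003
grasp_force: 7.1
```

Emit:
send_rows:
  targets: "30 0 0 0 255;60 0 0 0 255;60 55 4 0 255;60 110 8 0 255;60 166 12 0 255;60 166 12 0 255;35 166 12 0 255;17 166 12 0 255;10 166 12 0 255;6 166 12 0 255;3 166 12 0 255;1 166 12 0 255;0 166 12 0 255;-1 166 12 0 255;-1 166 12 0 255"

```text
time: 23.75
ee_pos: [0.5632, 0.2125, 0.0224]
tcp_rot: [175.7, -1.0, -173.7]
wrist_force: [-14.6, 0.9, 7.7]
opening: 0.0001
grasp_force: 7.0
```

Emit:
send_rows:
  targets: "-1 0 0 0 255;-2 0 0 0 255;-2 0 0 0 255"

```text
time: 24.12
ee_pos: [0.5632, 0.2125, 0.0224]
tcp_rot: [175.7, -1.2, -173.7]
wrist_force: [-25.5, 0.3, 13.2]
opening: -0.0
grasp_force: 12.6
```

```bash
python3 - <<'E'
from h import *
see(); shifts([])
E
```

```text
blue [26. 21.] [-79.1 -78.1]
blue [16. 20.] [-24.1 -28.9]
knob [509.8 777.3]
now bar [-123.5   87.7] 22.4
```

Emit:
send_rows:
  targets: "30 0 0 0 255;62 0 0 0 255;62 -56 -4 0 255;62 -111 -8 0 255;62 -166 -12 0 255;62 -166 -12 0 255;35 -166 -12 0 255;17 -166 -12 0 255;10 -166 -12 0 255;6 -166 -12 0 255;3 -166 -12 0 255;1 -166 -12 0 255;0 -166 -12 0 255;0 -166 -12 0 255"

```text
time: 25.92
ee_pos: [0.5807, 0.0468, 0.0222]
tcp_rot: [175.8, -1.3, -173.7]
wrist_force: [-28.2, -3.6, 17.1]
opening: -0.0001
grasp_force: 14.7
```

Emit:
send_rows:
  targets: "-1 0 0 0 255;-2 0 0 0 255;-2 0 0 0 255"

```text
time: 26.3
ee_pos: [0.5807, 0.0468, 0.0222]
tcp_rot: [175.8, -1.5, -173.7]
wrist_force: [-39.4, -5.9, 24.8]
opening: -0.0002
grasp_force: 20.3
```

```bash
python3 - <<'E'
from h import *
see(); shifts([])
E
```

```text
blue [26. 22.] [-78.1  85.7]
blue [25. 15.] [-77.5 -70.4]
blue [17. 47.] [-23.4   1.7]
knob [-125.9    3.6]
now bar [-124.1  -78.9] 22.2
```

Emit:
send_rows:
  targets: "15 0 0 0 255;40 0 0 0 255;40 0 -50 0 255;40 0 -100 0 255;40 0 -110 0 255;40 0 -110 0 255"

```text
time: 27.1
ee_pos: [0.5508, 0.0352, 0.1328]
tcp_rot: [175.8, -0.6, -173.7]
wrist_force: [-0.3, -0.4, -0.3]
opening: -0.0003
grasp_force: 0.0
```

```bash
python3 - <<'E'
from h import *
pump()
shifts([(-.129,.0036,.12),(-.129,.0036,.095),(-.129,.0036,.086),(-.129,.0036,.055),(-.129,.0036,.05)])
E
```

```text
pump bar x -54.7 y 3.9 yaw -0.1 sep 0.16479167342847495 gaps L/R [np.float64(0.5), np.float64(0.0)]
face L [-114.6   88. ]
face R [-114.9  -80. ]
now bar [-155.5  -87.2] 131.6
(-0.129, 0.0036, 0.12) [-26.7  89.7  17.9]
(-0.129, 0.0036, 0.095) [-27.   87.8  42.8]
(-0.129, 0.0036, 0.086) [-27.2  87.2  51.8]
(-0.129, 0.0036, 0.055) [-27.5  84.9  82.7]
(-0.129, 0.0036, 0.05) [-27.6  84.5  87.7]
```

Emit:
send_rows:
  targets: "-14 45 5 0 255;-27 90 18 0 255;-27 90 18 0 255;-27 88 40 0 255;-27 87 52 0 255;-27 86.5 60 0 255;-27 86 68 0 255;-27 85.5 74 0 255;-27 85 78 0 255;-27 85 78 0 255"

```text
time: 28.4
ee_pos: [0.5664, 0.1278, 0.0605]
tcp_rot: [175.8, -0.7, -173.7]
wrist_force: [-6.2, -0.5, 6.2]
opening: -0.0
grasp_force: 3.6
```

Emit:
send_rows:
  targets: "0 0 1 0 255;0 0 2 0 255;0 0 2 0 255"

```text
time: 28.78
ee_pos: [0.5664, 0.1279, 0.0587]
tcp_rot: [175.8, -0.7, -173.7]
wrist_force: [-6.7, -2.2, 5.1]
opening: -0.0003
grasp_force: 3.7
```

Emit:
send_rows:
  targets: "0 0 1 0 255;0 0 2 0 255;0 0 2 0 255"

```text
time: 29.15
ee_pos: [0.5664, 0.1279, 0.0567]
tcp_rot: [175.8, -0.7, -173.7]
wrist_force: [-6.7, -2.9, 5.2]
opening: 0.0001
grasp_force: 3.8
```

Emit:
send_rows:
  targets: "0 0 1 0 255;0 0 2 0 255;0 0 2 0 255"

```text
time: 29.52
ee_pos: [0.5664, 0.128, 0.0548]
tcp_rot: [175.8, -0.7, -173.8]
wrist_force: [-5.8, -2.7, 5.5]
opening: 0.0004
grasp_force: 3.9
```

```bash
python3 - <<'E'
from h import *
shifts([])
cv2.imwrite("pics/s3.png",cv2.resize(camera("scene")[130:330,220:470],(750,600)))
E
```

```text
now bar [-129.5    3.3] 54.8
```

View pics/s3.png

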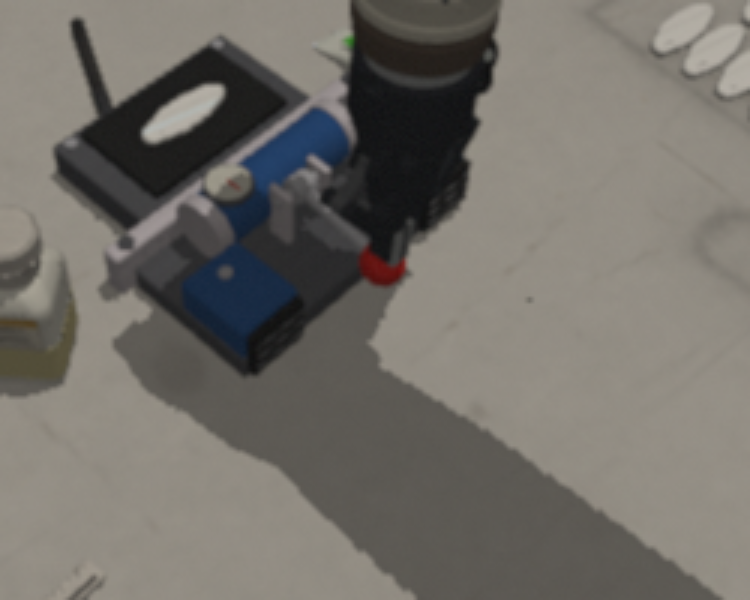

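Emit:
send_rows:
  targets: "0 0 1 0 255;0 0 2 0 255;0 0 2 0 255"

```text
time: 29.95
ee_pos: [0.5665, 0.128, 0.053]
tcp_rot: [175.8, -0.7, -173.8]
wrist_force: [-4.9, -3.8, 6.7]
opening: -0.0003
grasp_force: 4.3
```

Emit:
send_rows:
  targets: "0 0 1 0 255;0 0 2 0 255;0 0 2 0 255"

```text
time: 30.32
ee_pos: [0.5666, 0.1281, 0.0524]
tcp_rot: [175.8, -0.6, -173.8]
wrist_force: [-10.7, -5.4, 15.6]
opening: 0.0001
grasp_force: 9.6
```

Emit:
send_rows:
  targets: "0 0.5 -10 0 255;0 1.5 -25 0 255;0 3 -45 0 255;0 3 -45 0 255;0 3 -45 0 255;0 3 -45 0 255;0 1.5 -25 0 255;0 0.5 -12 0 255;0 0 -5 0 255;0 0 -1 0 255;0 0 0 0 255;0 0 0 0 255"

```text
time: 31.82
ee_pos: [0.566, 0.1284, 0.052]
tcp_rot: [175.8, -0.7, -173.7]
wrist_force: [-11.6, -2.7, 17.3]
opening: 0.0002
grasp_force: 10.4
```

Emit:
send_rows:
  targets: "0 0.5 -10 0 255;0 1.5 -25 0 255;0 3 -45 0 255;0 3 -45 0 255;0 3 -45 0 255;0 3 -45 0 255;0 1.5 -25 0 255;0 0.5 -12 0 255;0 0 -5 0 255;0 0 -1 0 255;0 0 0 0 255;0 0 0 0 255"

```text
time: 33.33
ee_pos: [0.566, 0.1284, 0.0521]
tcp_rot: [175.8, -0.7, -173.7]
wrist_force: [-11.2, -2.0, 18.6]
opening: -0.0003
grasp_force: 10.4
```

Emit:
send_rows:
  targets: "0 0.5 -10 0 255;0 1.5 -25 0 255;0 3 -45 0 255;0 3 -45 0 255;0 3 -45 0 255;30 4 -60 0 255;70 7 -100 0 255;110 7 -100 0 255;110 7 -100 0 255;110 7 -100 0 255"

```text
time: 34.58
ee_pos: [0.4588, 0.1165, 0.1515]
tcp_rot: [175.8, -0.7, -173.7]
wrist_force: [-0.4, -1.1, -0.2]
opening: 0.0002
grasp_force: 0.0
```

```bash
python3 - <<'E'
from h import *
pump();see()
E
```

```text
pump bar x -55.2 y 4.2 yaw 0.0 sep 0.1643527399904362 gaps L/R [np.float64(-0.2), np.float64(-0.1)]
face L [-115.2   88.2]
face R [-115.1  -79.8]
blue [26. 21.] [-78.5  86.3]
blue [26. 22.] [-78.2 -78. ]
blue [17. 46.] [-23.6   2. ]
knob [-125.6    4.3]
```

```bash
python3 -c "
from workcell import ticket
print(ticket.job_done())"
```

```text
the job is handed in; nothing more can be done
None
```

The pump is walked in, flush with the stop bar within about 1 mm by camera and about 4 mm off centre; the lever was pressed to its stop three times and released each time, and the job is handed in at about 35 s of the 64 s allowed, but no verdict came back.

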